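Crack open a stuck dry-box lid and hold it ajar

ROBOT

A 6-joint arm with a two-finger parallel gripper is mounted at the origin on a cart in front of the work surface, level with it; the furniture and walls round the work are solid. World frame = base frame: x ahead of the robot, y to its left, z up, the work surface at z = 0. Lengths are in m, angles in degrees, forces in N, time in s.
With the tool pointing down it reaches from about 0.375 to 0.9 m from the base axis. Payload 3.1 kg.
Tool frame: the origin (TCP) lies at the very end of the fingers, on their centre line; the grasp point (between the pads) lies 19 mm behind it (ctrl.grip_point_offset is the distance from the TCP to the grasp point, in m); z points along the fingers, y is the line along which they close (so a half turn about z gives the same grasp; the last joint's range is limited). The gripper opens to 87 mm and grips with 3 to 60 N. Pads are 19 mm wide; open, the fingers measure 117 mm over their backs; the gripper's body (75 mm by 190 mm) begins 51 mm behind the grasp point.
Start: joints at [57.153, 30.224, 82.088, -0, 67.689, -10.227], TCP at [0.24, 0.577, 0.223] pointing down, gripper open.
Joint ranges: [-176.69, 176.69], [-43.24, 126.21], [12.49, 139.97], [-82, 262], [0, 151.66], [-163.58, 163.58]. Speed limits (degrees/s): [159.86, 159.86, 180, 180, 180, 180].

INTERFACE

Orientations are given as a 3x3 rotation matrix whose columns are the frame's x, y, z axes.
In Python, from workcell import ctrl gives the robot as it stands.
- The arm moves only by the shell command python3 -m handwheel 'ROWS' [FORCE]. ROWS is text: rows parted by semicolons, each of 7 numbers parted by spaces: the opening, from -1 (shut) to 1 (fully open), then the shift along the tool's x, y, z in m, then the turn, a rotation vector about the tool's x, y, z in rad. In form: fingers dx dy dz wx wy wz; .... A call has 1 to 8 rows; each row is the pose to reach, as a shift and turn from the pose commanded when the call began, along the tool's axes at that moment; what a row does not reach only later rows make up. A row lasts 1/10 s, in which the tool goes at most 50 mm and 8.59 degrees, less where a joint would pass 70% of its speed; a pose out of reach is approached as far as the arm can. A call with a gripper value outside its range is refused whole. The fingers move at their own pace and stop on an object; FORCE is the grip in N (left out, the last holds). Time passes only in rows, so rows that repeat a pose let the fingers close. It gives the time, the measured TCP pose, the force, the opening and the grip force at its end, in the units of the state.
- ctrl.get_obs(): the state, without advancing time (a new reading comes with each control period).
- ctrl.read_camera(name): name is "side" or "top" or "wrist"; returns the picture (420x560x3 uint8, red, green, blue); there is no depth.
- ctrl.camera_params(name): a dict with "fov_y" (degrees; the focal length in pixels is half the picture's height over the tangent of half this angle, whatever the lens; pixels are square), "cx", "cy" (the principal point, pixels), "distortion" ([k1, k2, p1, p2, k3] as OpenCV has them; the pictures are not rectified), "world_from_camera" (4x4, takes a point from camera to world coordinates). Camera axes: x right, y up, looking along -z (the intrinsics and any distortion apply to the point x, -y, -z); pixel columns grow to the right and rows downward; lengths in m; the calibration is good to about 2 mm. A picture is of the moment at which its call begins: read the wrist's pose just before it. camera_params takes no time and is no camera call; for the wrist camera it gives the pose at the moment of the call.
- ctrl.job_done(): hands the job in; it is judged then, once.
The state is a dict: "time_s": time; "qpos": joint angles; "dq": joint speeds; "tau": joint torques, N m; "tool_pos": TCP position; "ee_rot": TCP orientation; "ft_force": force on the tool from outside, world axes, zero at the start; "ft_torque": the same for the moment, N m; "grip_width": finger opening in m; "grip_force": force on a finger pad.
Only numpy, scipy, OpenCV 4.12 (cv2) and the standard library are available. Lean on these libraries where they do the work, as an engineer would, in place of code of your own. Each camera call takes 0.05 s, during which the arm holds its last target. There are 200 camera calls.

TASK

Take the amber bottle off the lid of the small dry box and stand it upright on a free spot of the worktop, leaving everything else where it is. Then take the lid by its bar handle and pull it up until the sticky seal breaks, without letting the front edge fly up more than about 40 mm. Finish still holding the lid slightly open, with a gap of about 10 to 25 mm at its front edge; do not let go, since the lid would fall shut.

Things in the scene. Friction and masses are not known exactly. Their poses are not given: they have to be found in the camera images.
- dry_box: small grey desiccator (dry box) fixed to the worktop, 150 (x) x 190 (y) mm, aluminium lid on top, dial on its front. Origin: centre of the underside, on the worktop; x points from the front (handle side) to the hinge at the back, z up. Closed lid's top 82 mm up. Lid included. Worktop's front edge: world x = 0.375 m; tall fixed instruments stand where x > 0.57 and y < 0.18 m.
- dry_lid (a joint): lid angle about the hinge at the box's rear edge: 0 closed, grows as the front edge rises, stop at 0.45 rad. Front gap = 150 mm x sin(angle): 0.067 rad is 10 mm, 0.167 rad 25 mm. The gasket clings: at the handle about 16 N straight up starts it, falling to half some 8 mm higher and gone by 16 mm; then only the lid's weight is left (2 N at the handle). Let go, it falls and seals again.
- lid_handle (a point): middle of the lid's bar handle: round steel bar, 12 mm diameter, 62 mm long overall along the box's y, a post at each end; its centre is 34 mm above the lid's top (28 mm free beneath). Closed, it is at x = -55, y = 0, z = 116 mm in the box's frame, 130 mm in front of the hinge line. It turns with the lid; pinched across x, the bar can turn between the finger pads.
- lid_hinge (a point): middle of the hinge line, at x = 75 mm, y = 0, z = 70 mm in the box's frame; the hinge line runs along the box's y.
- lid_front (a point): middle of the lid's lower front edge; closed it is at x = -75 mm, y = 0, z = 70 mm in the box's frame.
- lid_bottle: amber reagent bottle with a white screw cap, standing on the closed lid behind the handle: 46 mm diameter, 85 mm high, 0.15 kg; the straight barrel that can be gripped reaches from about 5 to 55 mm above its underside. Origin: centre of its underside, z up.
- other_bottle: bystander, loose: amber bottle of the same shape and size, standing on the worktop; leave it. Origin: centre of its underside.
- sample_cup: bystander, loose: white sample cup with screw lid, 52 mm diameter, 68 mm high, on the worktop. Origin: centre of its underside.
- petri: bystander, loose: petri dish, 60 mm diameter, 15 mm high, on the worktop. Origin: centre of its underside.
- marker: bystander, loose: marker pen lying on the worktop, 135 mm long (its y axis), 17 mm thick. Origin: middle of its underside.
Things that resemble listed ones, but are neither listed nor needed, are in the scene too. What is shaped like the lid_bottle but blue or red is not meant.

How it is judged:
By the outcome, as a careful person would: the job done as asked, in the order asked, and still so for the second after the job is handed in, while the arm keeps its last pose, push and grip.
It also fails if it takes over 64 s, if anything falls off the work surface, if the arm or the gripper's body presses on something with over 40 N, if the wrist force passes 120 N, or if a joint passes its speed limit or range.

## Working session

There is one attempt and no reset: what is moved stays moved. The work goes in short steps, Python scripts to look and compute and a shell command to move; the robot and the scene stay as the last step left them, time stands still between calls to the robot, and variables do not carry over. Pictures are saved under pics/ and viewed, at most 10 in all, crops included, and the job is handed in when it is done.

```bash
ls; mkdir -p pics; python3 - <<'E'
from workcell import ctrl
import cv2,numpy as np
o=ctrl.get_obs();print({k:np.round(v,3).tolist() for k,v in o.items()}, ctrl.grip_point_offset)
for n in("top","side"):
    im=ctrl.read_camera(n);cv2.imwrite(f"pics/{n}0.png",im[:,:,::-1])
    p=ctrl.camera_params(n);print(n,p)
E
```

```text
pics
{'time_s': 0.0, 'qpos': [57.153, 30.28, 82.158, -0.0, 67.688, -10.228], 'dq': [-0.004, -0.035, 0.11, -0.051, -0.016, -0.021], 'tau': [-0.001, -44.004, -17.659, 0.063, 0.058, -0.0], 'tool_pos': [0.24, 0.576, 0.222], 'ee_rot': [[-0.923, 0.385, -0.001], [0.385, 0.923, -0.002], [0.0, -0.002, -1.0]], 'ft_force': [-0.091, 0.023, -0.152], 'ft_torque': [-0.009, 0.03, -0.003], 'grip_force': 0.0, 'grip_width': 0.087} 0.0187
top {'fov_y': 55.64462789386292, 'cx': 282.4823137507122, 'cy': 200.6533760741282, 'distortion': array([-0.07198336,  0.        ,  0.        ,  0.        ,  0.        ]), 'world_from_camera': array([[ 1.53710986e-02,  9.91073439e-01, -1.32427972e-01,
         3.29161709e-01],
       [-9.99880038e-01,  1.54883531e-02, -1.44677157e-04,
         1.18742765e-01],
       [ 1.90770550e-03,  1.32414309e-01,  9.91192621e-01,
         1.52139208e+00],
       [ 0.00000000e+00,  0.00000000e+00,  0.00000000e+00,
         1.00000000e+00]])}
side {'fov_y': 46.977480671690245, 'cx': 278.1261616172147, 'cy': 211.29237051623386, 'distortion': array([0.01290125, 0.        , 0.        , 0.        , 0.        ]), 'world_from_camera': array([[ 0.82021675,  0.37515122, -0.43186345, -0.09599941],
       [-0.57200655,  0.52824676, -0.62750607, -0.72367175],
       [-0.0072792 ,  0.76171971,  0.6478658 ,  1.00408268],
       [ 0.        ,  0.        ,  0.        ,  1.        ]])}
```

View pics/top0.png

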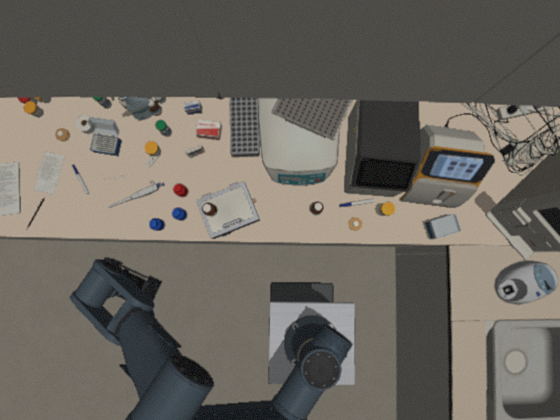

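View pics/side0.png

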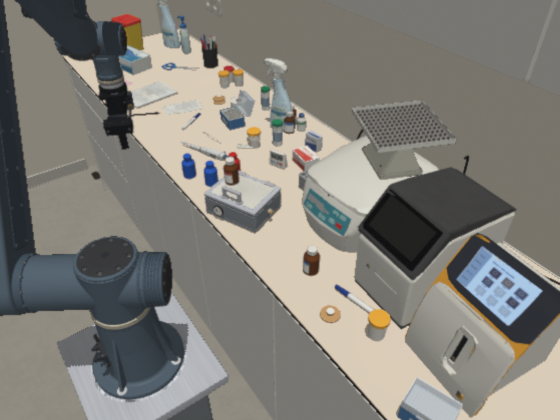

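The top view shows the dry box at about (228,209) with the amber bottle on its left rear at (210,208). The other amber bottle is at (317,208), the petri dish at (355,224), the marker at (355,203) and the cup at (388,209). I'll enlarge both views around the box.

```bash
cat > h.py <<'E'
import numpy as np,cv2
from workcell import ctrl
def K(p):
    f=210/np.tan(np.radians(p["fov_y"]/2));return np.array([[f,0,p["cx"]],[0,f,p["cy"]],[0,0,1.]])
def ray(p,uv):
    n=cv2.undistortPoints(np.array([[uv]],float),K(p),p["distortion"])[0,0]
    T=p["world_from_camera"];return T[:3,3],T[:3,:3]@np.array([n[0],-n[1],-1])
def onz(p,uv,z):
    c,d=ray(p,uv);return c+d*(z-c[2])/d[2]
def proj(p,X):
    T=p["world_from_camera"];q=T[:3,:3].T@(np.array(X,float)-T[:3,3]);q=q*[1,-1,-1]
    return cv2.projectPoints(q.reshape(1,3),np.zeros(3),np.zeros(3),K(p),p["distortion"])[0].ravel()
def tri(p1,u1,p2,u2):
    c,d=ray(p1,u1);e,g=ray(p2,u2)
    s=np.linalg.lstsq(np.c_[d,-g],e-c,rcond=None)[0];a=c+d*s[0];b=e+g*s[1]
    return (a+b)/2,np.linalg.norm(a-b)
E
python3 - <<'E'
import cv2,numpy as np
a=cv2.imread("pics/top0.png")[165:245,180:270];b=cv2.imread("pics/side0.png")[145:235,190:290]
a=cv2.resize(a,None,fx=5,fy=5,interpolation=3)[:,:400];b=cv2.resize(b,(400,360),interpolation=3)
c=np.zeros((400,800,3),np.uint8);c[:400,:400]=a;c[:360,400:]=b;cv2.imwrite("pics/c1.png",c)
E
```

```text
(no output)
```

View pics/c1.png

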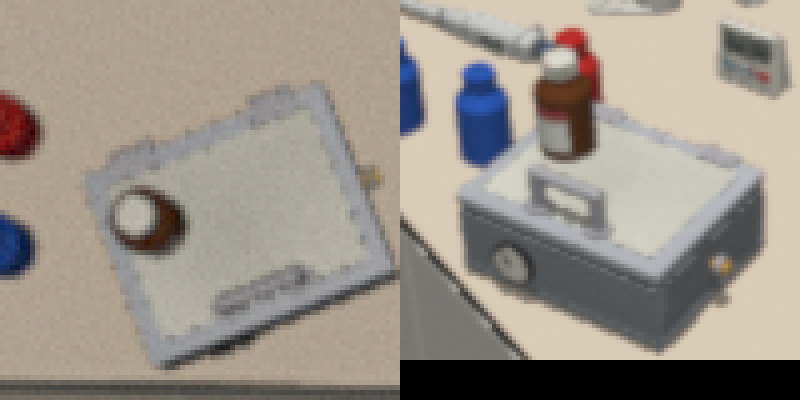

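The enlarged top view shows the lid corners at crop (88,180), (320,85), (395,270) and (160,362), the cap at (133,215), and the handle from (215,303) to (310,272). The front side faces down and slightly right, so the box is yawed.

```bash
python3 - <<'E'
from h import *
p=ctrl.camera_params("top");s=ctrl.camera_params("side")
f=lambda x,y:(180+(x+.5)/5-.5,165+(y+.5)/5-.5)
C=np.array([onz(p,f(*c),.082) for c in [(88,180),(320,85),(396,270),(160,362)]])
print(C.round(3),[np.linalg.norm(C[i]-C[(i+1)%4]).round(3) for i in range(4)]);c=C.mean(0)
ex=(C[0]+C[1]-C[2]-C[3]);yaw=np.degrees(np.arctan2(ex[1],ex[0]));
ey=(C[0]+C[3]-C[1]-C[2]);print("c",c,"yaw",yaw,np.degrees(np.arctan2(-ey[0],ey[1])))
y=np.radians(yaw);print("handle pred",c[:2]-.055*np.array([np.cos(y),np.sin(y)]))
h=[onz(p,f(*q),.121) for q in[(217,303),(310,272)]];print("handle",np.mean(h,0),np.linalg.norm(h[0]-h[1]),h[1]-h[0])
print("bottle top",onz(p,f(133,215),.167),tri(p,f(133,215),s,(229.5,157.5)))
for n,uv in dict(other=(317,208),petri=(355,224),cup=(388,209),blue=(179,213),blue2=(156,224),red=(180,189)).items():print(n,onz(p,uv,.05).round(3))
E
```

```text
[[0.517 0.431 0.082]
 [0.59  0.263 0.082]
 [0.454 0.204 0.082]
 [0.385 0.373 0.082]] [np.float64(0.183), np.float64(0.148), np.float64(0.183), np.float64(0.144)]
c [0.48651196 0.31773667 0.082     ] yaw 23.646057692717815 22.911408616368497
handle pred [0.43612972 0.29567696]
handle [0.43714747 0.2948357  0.121     ] 0.06903232505143607 [ 0.02300441 -0.06508655  0.        ]
bottle top [0.48195928 0.38047845 0.167     ] (array([0.48258574, 0.37924554, 0.17063158]), np.float64(0.0023285400166407058))
other [ 0.5  -0.01  0.05]
petri [ 0.443 -0.152  0.05 ]
cup [ 0.5   -0.276  0.05 ]
blue [0.473 0.504 0.05 ]
blue2 [0.431 0.589 0.05 ]
red [0.564 0.505 0.05 ]
```

```bash
python3 -m handwheel '1 -0.03 -0.009 0 0 0 0.1; 1 -0.075 -0.022 0 0 0 0.22; 1 -0.12 -0.035 0 0 0 0.35; 1 -0.165 -0.049 0 0 0 0.48; 1 -0.21 -0.062 0 0 0 0.6; 1 -0.25 -0.074 0 0 0 0.7; 1 -0.285 -0.084 0 0 0 0.77; 1 -0.299 -0.088 0 0 0 0.77'; python3 - <<'E'
from h import *
p=ctrl.camera_params("wrist");o=ctrl.get_obs();im=ctrl.read_camera("wrist");cv2.imwrite("pics/w1.png",im[:,:,::-1])
print(p,o["tool_pos"],o["ee_rot"])
# predicted points
for n,X in dict(cap=(.482,.380,.167),handle=(.4365,.295,.122)).items():print(n,proj(p,X))
E
```

```text
time_s: 0.9
tool_pos: [0.4852, 0.3783, 0.2221]
ee_rot: [[-0.391, 0.92, 0.001], [0.92, 0.391, -0.001], [-0.001, 0.0, -1.0]]
ft_force: [-0.3, 0.2, -0.3]
grip_width: 0.087
grip_force: 0.0
{'fov_y': 69.55889579182521, 'cx': 280.7988190656338, 'cy': 210.49138241681644, 'distortion': array([-0.06539439,  0.        ,  0.        ,  0.        ,  0.        ]), 'world_from_camera': array([[ 9.20293426e-01, -3.72965247e-01, -1.18139469e-01,
         4.52352589e-01],
       [ 3.91228632e-01,  8.77647066e-01,  2.76903928e-01,
         4.56954506e-01],
       [ 4.09216783e-04, -3.01052407e-01,  9.53607509e-01,
         3.83900454e-01],
       [ 0.00000000e+00,  0.00000000e+00,  0.00000000e+00,
         1.00000000e+00]])} [0.48516979 0.37828678 0.22212342] [[-3.91410902e-01  9.20215845e-01  5.52159759e-04]
 [ 9.20215638e-01  3.91411213e-01 -6.64823490e-04]
 [-8.27902630e-04  2.47886883e-04 -9.99999627e-01]]
cap [276.99950265 227.84583333]
handle [200.74339254 269.34078343]
```

View pics/w1.png

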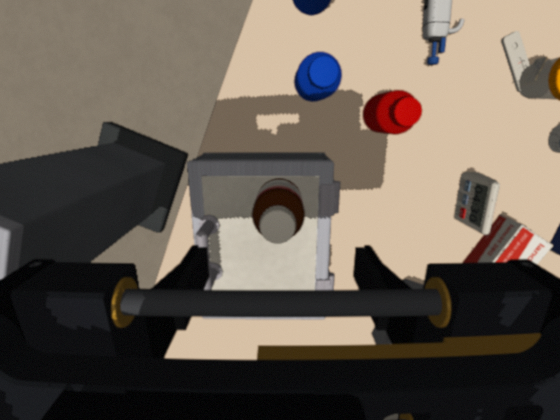

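The cap shows at (277,223) against a predicted (277,228), and the box edges line up with the image, so the yaw is good. I'll descend with a small correction and grip.

```bash
python3 -m handwheel '1 0.006 -0.002 0.025 0 0 0; 1 0.006 -0.002 0.06 0 0 0; 1 0.006 -0.002 0.09 0 0 0; 1 0.006 -0.002 0.11 0 0 0; 1 0.006 -0.002 0.116 0 0 0; 1 0.006 -0.002 0.116 0 0 0; 0.2 0.006 -0.002 0.116 0 0 0; 0.1 0.006 -0.002 0.116 0 0 0' 25;  python3 -m handwheel '-0.2 0 0 0 0 0 0; -0.5 0 0 0 0 0 0; -0.5 0 0 0 0 0 0; -0.5 0 0 0 0 0 0; -0.5 0 0 0 0 0 0'
```

```text
time_s: 1.75
tool_pos: [0.479, 0.3862, 0.108]
ee_rot: [[-0.395, 0.918, 0.002], [0.918, 0.395, 0.001], [0.0, 0.003, -1.0]]
ft_force: [0.6, -1.0, 0.7]
grip_width: 0.0777
grip_force: 0.0
time_s: 2.25
tool_pos: [0.4786, 0.3855, 0.1068]
ee_rot: [[-0.395, 0.919, 0.001], [0.919, 0.395, 0.0], [0.0, 0.001, -1.0]]
ft_force: [0.6, 0.1, 0.3]
grip_width: 0.0442
grip_force: 24.8
```

```bash
python3 -m handwheel '-0.5 0 0 -0.01 0 0 0; -0.5 0 0 -0.03 0 0 0; -0.5 0 0 -0.055 0 0 0; -0.5 0 0 -0.075 0 0 0; -0.5 0 0 -0.085 0 0 0;-0.5 0 0 -0.085 0 0 0'; python3 -m handwheel '-0.5 -0.015 -0.009 0 0 0 0; -0.5 -0.05 -0.029 0 0 0 0; -0.5 -0.088 -0.051 0 0 0 0; -0.5 -0.126 -0.073 0 0 0 0; -0.5 -0.164 -0.095 0 0 0 0; -0.5 -0.2 -0.116 0 0 0 0; -0.5 -0.23 -0.133 0 0 0 0; -0.5 -0.249 -0.144 0 0 0 0';python3 -m handwheel '-0.5 0 0 0 0 0 0; -0.5 0 0 0 0 0 0'
```

```text
time_s: 2.85
tool_pos: [0.479, 0.3859, 0.1933]
ee_rot: [[-0.395, 0.919, 0.003], [0.919, 0.395, 0.002], [0.0, 0.003, -1.0]]
ft_force: [-0.0, 0.1, -1.9]
grip_width: 0.0446
grip_force: 24.8
time_s: 3.65
tool_pos: [0.4428, 0.0977, 0.1906]
ee_rot: [[-0.393, 0.919, -0.003], [0.919, 0.393, -0.0], [0.001, -0.003, -1.0]]
ft_force: [0.7, -1.2, -1.4]
grip_width: 0.0444
grip_force: 24.8
time_s: 3.85
tool_pos: [0.4439, 0.0996, 0.1909]
ee_rot: [[-0.393, 0.919, -0.002], [0.919, 0.393, 0.001], [0.001, -0.001, -1.0]]
ft_force: [0.2, 0.5, -1.6]
grip_width: 0.0442
grip_force: 24.8
```

```bash
python3 - <<'E'
from h import *
a=ctrl.read_camera("top")[165:245,200:340];b=ctrl.read_camera("side")[130:290,190:350]
c=np.zeros((400,800,3),np.uint8);c[:228,:400]=cv2.resize(a,(400,228),interpolation=3);c[:,400:]=cv2.resize(b,(400,400),interpolation=3)
cv2.imwrite("pics/c2.png",c[:,:,::-1])
E
```

```text
(no output)
```

View pics/c2.png

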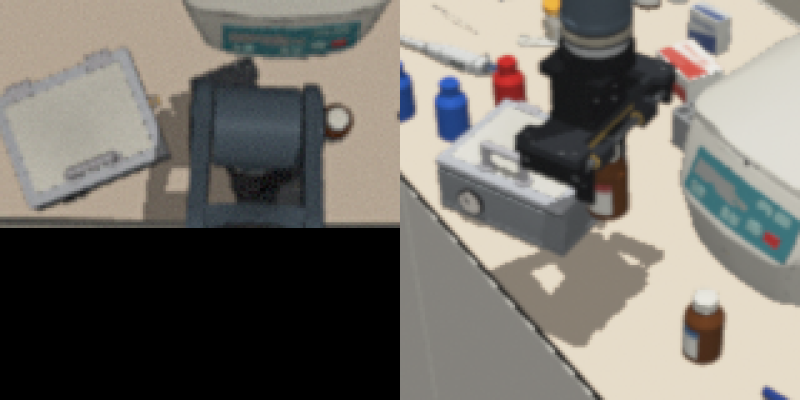

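The bottle is held clear and the lid is now empty, with the box unmoved. I'll lower it onto the worktop.

```bash
python3 -m handwheel '-0.5 0 0 0.02 0 0 0; -0.5 0 0 0.055 0 0 0; -0.5 0 0 0.09 0 0 0; -0.5 0 0 0.125 0 0 0; -0.5 0 0 0.147 0 0 0;-0.5 0 0 0.155 0 0 0;-0.5 0 0 0.160 0 0 0;-0.5 0 0 0.160 0 0 0'; python3 -m handwheel '-0.5 0 0 0.002 0 0 0; -0.5 0 0 0.004 0 0 0; -0.5 0 0 0.005 0 0 0; -0.5 0 0 0.006 0 0 0'
```

```text
time_s: 4.75
tool_pos: [0.4448, 0.1003, 0.0316]
ee_rot: [[-0.396, 0.918, 0.001], [0.918, 0.396, 0.0], [-0.0, 0.0, -1.0]]
ft_force: [0.1, 0.1, -1.5]
grip_width: 0.0443
grip_force: 24.8
time_s: 5.15
tool_pos: [0.4446, 0.0997, 0.0259]
ee_rot: [[-0.395, 0.919, 0.001], [0.919, 0.395, -0.0], [-0.0, 0.001, -1.0]]
ft_force: [0.6, 1.2, -1.0]
grip_width: 0.0445
grip_force: 24.8
```

```bash
python3 -m handwheel '-0.5 0 0 0.001 0 0 0; -0.5 0 0 0.0015 0 0 0;-0.5 0 0 0.0015 0 0 0'
```

```text
time_s: 5.45
tool_pos: [0.4446, 0.0997, 0.025]
ee_rot: [[-0.395, 0.919, 0.001], [0.919, 0.395, -0.0], [-0.001, 0.001, -1.0]]
ft_force: [-0.4, 0.4, 9.4]
grip_width: 0.0443
grip_force: 24.8
```

It's touching the worktop. I'll release and rise.

```bash
python3 -m handwheel '-0.5 0 0 -0.0007 0 0 0; 0.2 0 0 -0.0007 0 0 0; 0.6 0 0 -0.0007 0 0 0; 0.9 0 0 -0.0007 0 0 0; 0.9 0 0 -0.0007 0 0 0; 0.9 0 0 -0.0007 0 0 0'; python3 -m handwheel '1 0 0 -0.01 0 0 0; 1 0 0 -0.035 0 0 0; 1 0 0 -0.07 0 0 0; 1 0 0 -0.11 0 0 0; 1 0 0 -0.15 0 0 0; 1 0 0 -0.18 0 0 0; 1 0 0 -0.19 0 0 0'
```

```text
time_s: 6.05
tool_pos: [0.4443, 0.0998, 0.0247]
ee_rot: [[-0.395, 0.919, -0.0], [0.919, 0.395, -0.0], [0.0, -0.0, -1.0]]
ft_force: [-0.7, -0.1, 0.7]
grip_width: 0.0764
grip_force: 0.0
time_s: 6.75
tool_pos: [0.4459, 0.0998, 0.2185]
ee_rot: [[-0.395, 0.919, 0.007], [0.919, 0.395, -0.0], [-0.003, 0.007, -1.0]]
ft_force: [0.8, -0.8, 0.2]
grip_width: 0.0872
grip_force: 0.0
```

```bash
python3 -m handwheel '1 0.02 0.011 0 0 0 0; 1 0.055 0.031 0 0 0 0; 1 0.09 0.051 0 0 0 0; 1 0.115 0.065 0 0 0 0; 1 0.123 0.07 0 0 0 0; 1 0.123 0.07 0 0 0 0'; python3 - <<'E'
from h import *
p=ctrl.camera_params("wrist");o=ctrl.get_obs();im=ctrl.read_camera("wrist");cv2.imwrite("pics/w2.png",im[:,:,::-1])
print(o["tool_pos"],o["ee_rot"])
for s in(-.031,0,.031):print(proj(p,np.array([.4365,.295,.122])+s*np.array([-.395,.919,0])))
im=ctrl.read_camera("side");b=cv2.resize(im[130:290,190:350],(480,480),interpolation=3);cv2.imwrite("pics/s2.png",b[:,:,::-1])
E
```

```text
time_s: 7.35
tool_pos: [0.4594, 0.2411, 0.214]
ee_rot: [[-0.397, 0.918, -0.001], [0.918, 0.397, -0.001], [-0.0, -0.002, -1.0]]
ft_force: [-0.8, -0.5, -0.3]
grip_width: 0.0869
grip_force: 0.0
[0.45941096 0.24105517 0.21403584] [[-3.97122674e-01  9.17764383e-01 -1.45601419e-03]
 [ 9.17765535e-01  3.97122047e-01 -7.09283391e-04]
 [-7.27396973e-05 -1.61795216e-03 -9.99998688e-01]]
[280.52306146 185.55862399]
[280.59677939 149.03150157]
[280.67609279 110.08351547]
```

View pics/w2.png

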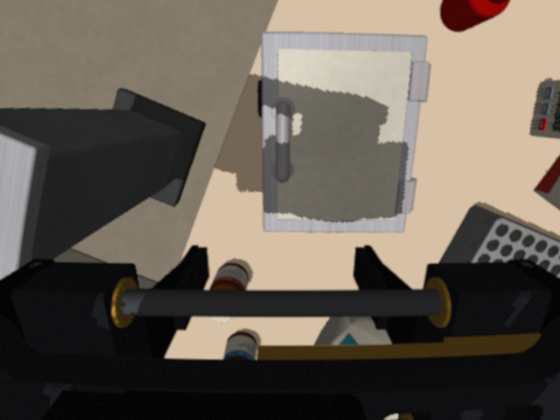

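View pics/s2.png

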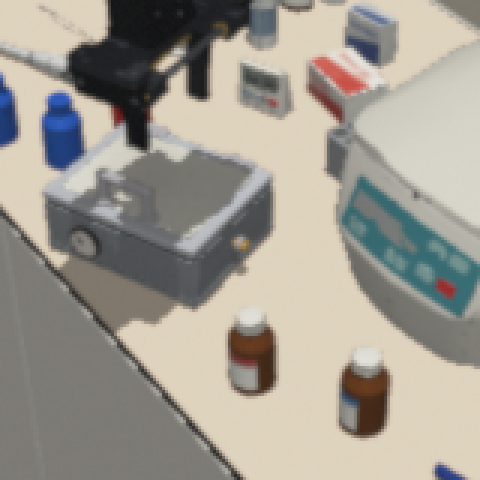

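The bottle stands upright on the worktop beside the box. In the wrist view the handle's ends are at (283,100) and (283,180), so it lies about 6 mm further along tool x and 2 mm along tool y than predicted. I'll move over it and descend.

```bash
python3 -m handwheel '1 0.02 0.001 0 0 0 0; 1 0.05 0.002 0 0 0 0; 1 0.064 0.002 0.01 0 0 0; 1 0.064 0.002 0.04 0 0 0; 1 0.064 0.002 0.075 0 0 0; 1 0.064 0.002 0.105 0 0 0; 1 0.064 0.002 0.117 0 0 0; 0.5 0.064 0.002 0.117 0 0 0' 20; python3 -m handwheel '0 0 0 0 0 0 0; -0.3 0 0 0 0 0 0; -0.6 0 0 0 0 0 0; -0.6 0 0 0 0 0 0;-0.65 0 0 0 0 0 0; -0.65 0 0 0 0 0 0'
```

```text
time_s: 8.25
tool_pos: [0.4353, 0.2985, 0.0958]
ee_rot: [[-0.394, 0.919, -0.005], [0.919, 0.394, -0.002], [-0.0, -0.005, -1.0]]
ft_force: [-0.7, -0.5, -0.4]
grip_width: 0.0838
grip_force: 0.0
time_s: 8.85
tool_pos: [0.4367, 0.3001, 0.0981]
ee_rot: [[-0.395, 0.919, 0.001], [0.919, 0.395, 0.0], [-0.0, 0.001, -1.0]]
ft_force: [0.8, 0.0, -0.1]
grip_width: 0.0392
grip_force: 0.0
```

```bash
python3 -m handwheel '-0.65 0 0 0.001 0 0 0; -0.65 0 0 0.001 0 0 0;-0.65 0 0 0.001 0 0 0; -1 0 0 0.001 0 0 0; -1 0 0 0.001 0 0 0; -1 0 0 0.001 0 0 0; -1 0 0 0.001 0 0 0; -1 0 0 0.001 0 0 0' 10
```

```text
time_s: 9.65
tool_pos: [0.4354, 0.2995, 0.0965]
ee_rot: [[-0.395, 0.919, -0.003], [0.919, 0.395, -0.001], [-0.0, -0.003, -1.0]]
ft_force: [-2.8, -2.0, 2.5]
grip_width: 0.0118
grip_force: 10.0
```

```bash
python3 -m handwheel '-1 0 -0.001 0 0 0 0; -1 0 -0.001 0 0 0 0; -1 0 -0.001 0 0 0 0; -1 0 -0.001 0 0 0 0' 60; python3 -m handwheel '-1 0 0.0001 -0.0004 0 0 0; -1 0 0.0003 -0.001 0 0 0; -1 0 0.0005 -0.0016 0 0 0; -1 0 0.0008 -0.0022 0 0 0; -1 0 0.001 -0.0028 0 0 0; -1 0 0.0012 -0.0034 0 0 0; -1 0 0.0014 -0.004 0 0 0;-1 0 0.0014 -0.004 0 0 0'
```

```text
time_s: 10.05
tool_pos: [0.4355, 0.2995, 0.0966]
ee_rot: [[-0.395, 0.919, -0.001], [0.919, 0.395, -0.0], [0.0, -0.001, -1.0]]
ft_force: [-2.7, -1.2, 0.4]
grip_width: 0.0099
grip_force: 59.9
time_s: 10.85
tool_pos: [0.4368, 0.3001, 0.1006]
ee_rot: [[-0.395, 0.919, -0.001], [0.919, 0.395, -0.0], [0.0, -0.001, -1.0]]
ft_force: [-1.0, -0.7, -13.5]
grip_width: 0.0102
grip_force: 60.0
```

```bash
python3 -m handwheel '-1 0 0.0003 -0.0008 0 0 0; -1 0 0.0007 -0.0018 0 0 0; -1 0 0.0011 -0.0028 0 0 0; -1 0 0.0015 -0.0038 0 0 0; -1 0 0.0019 -0.0048 0 0 0; -1 0 0.0023 -0.0058 0 0 0; -1 0 0.0027 -0.0066 0 0 0;-1 0 0.0028 -0.007 0 0 0'; python3 -m handwheel '-1 0 0.0004 -0.0008 0 0 0; -1 0 0.0008 -0.0018 0 0 0; -1 0 0.0012 -0.0028 0 0 0; -1 0 0.0017 -0.0038 0 0 0; -1 0 0.0022 -0.0048 0 0 0; -1 0 0.0027 -0.0058 0 0 0; -1 0 0.0032 -0.0068 0 0 0;-1 0 0.0035 -0.0073 0 0 0'; python3 -m handwheel '-1 0 0 0 0 0 0; -1 0 0 0 0 0 0;-1 0 0 0 0 0 0'
```

```text
time_s: 11.65
tool_pos: [0.4397, 0.3013, 0.1082]
ee_rot: [[-0.395, 0.919, 0.0], [0.919, 0.395, 0.0], [-0.0, 0.0, -1.0]]
ft_force: [-2.0, -0.9, -6.8]
grip_width: 0.0105
grip_force: 60.0
time_s: 12.45
tool_pos: [0.4427, 0.3025, 0.1152]
ee_rot: [[-0.395, 0.919, -0.0], [0.919, 0.395, -0.0], [-0.0, -0.0, -1.0]]
ft_force: [-2.6, -2.9, -2.8]
grip_width: 0.0101
grip_force: 60.0
time_s: 12.75
tool_pos: [0.4426, 0.3025, 0.1151]
ee_rot: [[-0.395, 0.919, -0.0], [0.919, 0.395, -0.0], [-0.0, -0.0, -1.0]]
ft_force: [-2.6, -3.8, -1.4]
grip_width: 0.0103
grip_force: 60.0
```

```bash
python3 - <<'E'
from h import *
b=ctrl.read_camera("side")[130:290,190:350];b=cv2.resize(b,(560,560),interpolation=3);cv2.imwrite("pics/s3.png",b[:,:,::-1])
E
```

```text
(no output)
```

View pics/s3.png

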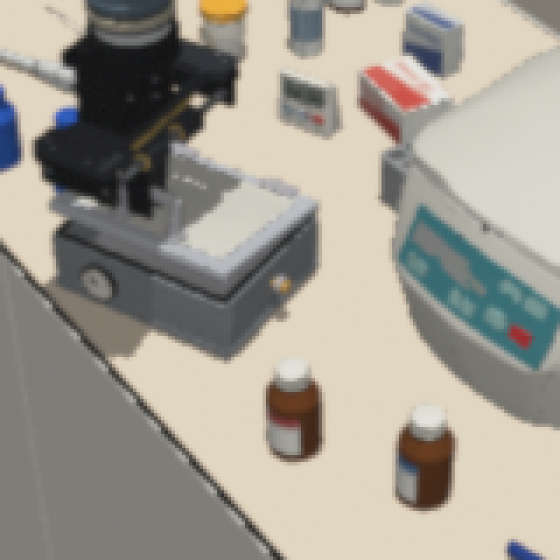

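The lid is open. The bar has risen 18.5 mm, so the front gap is about 22 mm. The force fell as the seal model predicts, down to roughly the lid's weight, and both bottles are standing. I'm handing in the job.

```bash
python3 -c "
from workcell import ctrl
print(ctrl.job_done())"
```

```text
the job is handed in; nothing more can be done
None
```

The job is handed in: the bottle stands upright on a free spot of the worktop, the seal is broken, and the arm still holds the lid open with a front gap of about 22 mm (worked out from the handle's rise).

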